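# Find the soft foot and press its shim flat

## Task

The shaker's green base plate rocks on one of its four feet. Without gripping or lifting anything, press the plate's corners down with shut fingertips, one after another, to find the one that gives; then press the yellow flip shim of that corner down until it lies flat, and come away. Leave the other three shims standing, the plate in its place and everything round it undisturbed.

Things in the scene. Friction and masses are not known exactly. Their poses are not given: they have to be found in the camera images.
- plate: the sieve shaker's loose green H-shaped base plate, 174 (x) by 198 (y) by 12 mm, 0.9 kg: a web with four ears (50 by 54 mm), one on each foot, and a flat disc 76 mm across, 4 mm high on its middle. Between the two ears of a side is an open notch 74 mm long, 54 mm deep. Origin: centre of its underside, 36 mm above the bench; z up
- bed: dark steel bed 6 mm thick, fixed to the bench, under the plate; origin on the bench under the plate's centre, its x and y parallel to the plate's. The corner points lie at x -56 and +68, y +-75 mm: a near left, b near right, c far left, d far right (near = -x, left = +y); which of them is soft differs from start to start
- corner_a (a point): foot a: point to press, a bright 18 mm spot on top of the ear that lies on this foot, 48 mm above the bench; it belongs to the foot and does not sink with the ear. The four feet look alike; one is soft: its corner sinks about 4 mm under 1 to 3 N and springs back up when let go, the other three stay put
- tell_a (a joint): how far the small red tell-tale pin in foot a, under the ear, has been pushed down by the ear, m: 0 at start; about 0.004 once the soft corner has been pressed right down, and it stays there when the corner springs back; stays 0 at a sound foot
- shim_a (a joint): angle of the yellow flip shim (leaf) of foot a, rad: 0 flat and level, start 0.72 to 0.92 (standing up). Its hinge lies along y under the ear's front edge, 25 mm to the bed's -x of corner_a, 14 mm above the bench. Pressed flat it brings a cam up under the ear to carry it. It is stiff (2 to 3 N at its dark spot) and stays where it is left
- leaf_a (a point): the dark spot on the upper face of foot a's shim leaf (20 mm wide, 3 mm thick, reaching 56 mm from its hinge to the bed's -x and up), 45 mm out from the hinge; moves with the leaf. When flat it is 70 mm to the bed's -x of corner_a, 15.5 mm above the bench and 39 mm clear of the ear's edge
- corner_b (a point): foot b: point to press, a bright 18 mm spot on top of the ear that lies on this foot, 48 mm above the bench; it belongs to the foot and does not sink with the ear. The four feet look alike; one is soft: its corner sinks about 4 mm under 1 to 3 N and springs back up when let go, the other three stay put
- tell_b (a joint): how far the small red tell-tale pin in foot b, under the ear, has been pushed down by the ear, m: 0 at start; about 0.004 once the soft corner has been pressed right down, and it stays there when the corner springs back; stays 0 at a sound foot
- shim_b (a joint): angle of the yellow flip shim (leaf) of foot b, rad: 0 flat and level, start 0.72 to 0.92 (standing up). Its hinge lies along y under the ear's front edge, 25 mm to the bed's -x of corner_b, 14 mm above the bench. Pressed flat it brings a cam up under the ear to carry it. It is stiff (2 to 3 N at its dark spot) and stays where it is left
- leaf_b (a point): the dark spot on the upper face of foot b's shim leaf (20 mm wide, 3 mm thick, reaching 56 mm from its hinge to the bed's -x and up), 45 mm out from the hinge; moves with the leaf. When flat it is 70 mm to the bed's -x of corner_b, 15.5 mm above the bench and 39 mm clear of the ear's edge
- corner_c (a point): foot c: point to press, a bright 18 mm spot on top of the ear that lies on this foot, 48 mm above the bench; it belongs to the foot and does not sink with the ear. The four feet look alike; one is soft: its corner sinks about 4 mm under 1 to 3 N and springs back up when let go, the other three stay put
- tell_c (a joint): how far the small red tell-tale pin in foot c, under the ear, has been pushed down by the ear, m: 0 at start; about 0.004 once the soft corner has been pressed right down, and it stays there when the corner springs back; stays 0 at a sound foot
- shim_c (a joint): angle of the yellow flip shim (leaf) of foot c, rad: 0 flat and level, start 0.72 to 0.92 (standing up). Its hinge lies along y under the ear's front edge, 25 mm to the bed's -x of corner_c, 14 mm above the bench. Pressed flat it brings a cam up under the ear to carry it. It is stiff (2 to 3 N at its dark spot) and stays where it is left
- leaf_c (a point): the dark spot on the upper face of foot c's shim leaf (20 mm wide, 3 mm thick, reaching 56 mm from its hinge to the bed's -x and up), 45 mm out from the hinge; moves with the leaf. When flat it is 70 mm to the bed's -x of corner_c, 15.5 mm above the bench and 39 mm clear of the ear's edge
- corner_d (a point): foot d: point to press, a bright 18 mm spot on top of the ear that lies on this foot, 48 mm above the bench; it belongs to the foot and does not sink with the ear. The four feet look alike; one is soft: its corner sinks about 4 mm under 1 to 3 N and springs back up when let go, the other three stay put
- tell_d (a joint): how far the small red tell-tale pin in foot d, under the ear, has been pushed down by the ear, m: 0 at start; about 0.004 once the soft corner has been pressed right down, and it stays there when the corner springs back; stays 0 at a sound foot
- shim_d (a joint): angle of the yellow flip shim (leaf) of foot d, rad: 0 flat and level, start 0.72 to 0.92 (standing up). Its hinge lies along y under the ear's front edge, 25 mm to the bed's -x of corner_d, 14 mm above the bench. Pressed flat it brings a cam up under the ear to carry it. It is stiff (2 to 3 N at its dark spot) and stays where it is left
- leaf_d (a point): the dark spot on the upper face of foot d's shim leaf (20 mm wide, 3 mm thick, reaching 56 mm from its hinge to the bed's -x and up), 45 mm out from the hinge; moves with the leaf. When flat it is 70 mm to the bed's -x of corner_d, 15.5 mm above the bench and 39 mm clear of the ear's edge
- weight_1: brass check weight 34 mm across, 46 mm high; a bystander, to be left alone; origin: centre of its underside
- weight_2: brass check weight 26 mm across, 36 mm high; a bystander, to be left alone; origin: centre of its underside
- stapler: blue desk stapler 136x36x48 mm; a bystander, to be left alone; origin: centre of its underside
- scissors: orange-handled scissors lying flat, 166 mm long; a bystander, to be left alone; origin: centre of its underside
- reagent_bottle: amber reagent bottle 47 mm across, 87 mm high; a bystander, to be left alone; origin: centre of its underside
- moisture_tin: white lidded tin 64 mm across, 42 mm high; a bystander, to be left alone; origin: centre of its underside

How it is judged:
By the outcome, as a careful person would: the job done as asked, in the order asked, and still so for the second after the job is handed in, with the robot touching nothing.
It also fails if it takes over 51 s, if anything falls off the work surface, if the arm or the gripper's body presses on something with over 40 N, if the wrist force passes 120 N, or if a joint passes its speed limit or range.

## Robot

A 6-joint arm with a two-finger parallel gripper is mounted at the origin on a cart in front of the work surface, level with it; the furniture and walls round the work are solid. World frame = base frame: x ahead of the robot, y to its left, z up, the work surface at z = 0. Lengths are in m, angles in degrees, forces in N, time in s.
With the tool pointing down it reaches from about 0.4 to 0.825 m from the base axis. Payload 7 kg.
Tool frame: the origin (TCP) lies between the finger pads; the fingertips stand 14 mm ahead of it and the grasp point (between the pads) lies 5 mm behind it; z points along the fingers, y is the line along which they close (so a half turn about z gives the same grasp; the last joint's range is limited). The gripper opens to 88 mm and grips with 3 to 60 N. Pads are 19 mm wide; open, the fingers measure 130 mm over their backs; the gripper's body (78 mm by 193 mm) begins 47 mm behind the grasp point.
Start: joints at [82.741, 20.546, 0.682, 0, -70.136, -16.507], TCP at [0.272, 0.618, 0.241] pointing down, gripper open.
Joint ranges: [-176.03, 176.03], [-82.01, 121.73], [-58.28, 71.71], [-173.87, 95.51], [-174.79, -0.11], [-173.66, 173.66]. Speed limits (degrees/s): [136.94, 136.94, 172.46, 180, 180, 180].

## Interface

Orientations are given as [roll, pitch, yaw] about the fixed x, y, z axes, in that order (R = Rz(yaw) Ry(pitch) Rx(roll)).
In Python, from plant import status, cams, job gives the robot as it stands. The module is installed in compiled form; this text tells all that it offers.
- The arm moves only by the tool step_arm, never from a script. Its arguments are lists of equal length, an entry for each row: "xyz": the shift along the tool's x, y, z each as a share of 20 cm, from -1 to 1, a list of three; "yaw": the turn about the tool's z as a share of 360 degrees, from -1 to 1; "claw": the closure, from -1 (fully open) to 1 (shut). A call has 1 to 20 rows; each row is the pose to reach, as a shift and turn from the pose commanded when the call began, along the tool's axes at that moment, turning the shorter way round; what a row does not reach only later rows make up. A row lasts 1/12 s, in which the tool goes at most 41.7 mm and 7.16 degrees, less where a joint would pass 70% of its speed; a pose out of reach is approached as far as the arm can. A call with a number of a shift or a turn outside -1 to 1 is refused whole. A call with a gripper value outside its range is refused whole. The fingers move at their own pace and stop on an object; "grip_force" is the grip in N (left out, the last holds). Time passes only in rows, so rows that repeat a pose let the fingers close. It gives the time, the measured TCP pose, the force, the opening and the grip force at its end, in the units of the state.
- status.get_state(): the state, without advancing time (a new reading comes with each control period).
- cams.capture(name): name is "scene" or "top" or "wrist"; returns (picture, depth): 400x640x3 uint8, blue, green, red; 400x640 float32, m along the optical axis (not along the pixel's ray), 0 where there is no reading.
- cams.calibration(name): a dict with "mtx" (3x3 intrinsics, pixels), "camera_from_world" (4x4, takes a point from world to camera coordinates); the wrist camera has in their place "T_tool_cam" (4x4, takes a point from camera to tool coordinates, whose origin is the TCP and whose axes are the flange's). Camera axes: x right, y down, z forward; pixel columns grow to the right and rows downward; lengths in m; the calibration is good to about 2 mm. A picture is of the moment at which its call begins: read the wrist's pose just before it. calibration takes no time and is no camera call.
- job.close_job(): hands the job in; it is judged then, once.
The state is a dict: "time_s": time; "joints": joint angles; "qd": joint speeds; "joint_torque": joint torques, N m; "tcp_pos": TCP position; "eef_rot": TCP orientation; "contact_force": force on the tool from outside, world axes, zero at the start; "moment": the same for the moment, N m; "gripper_width": finger opening in m; "gripper_force": force on a finger pad.
Only numpy, scipy, OpenCV 4.12 (cv2) and the standard library are available. Lean on these libraries where they do the work, as an engineer would, in place of code of your own. Each camera call takes 0.05 s, during which the arm holds its last target. There are 200 camera calls.

## Working session

There is one attempt and no reset: what is moved stays moved. The work goes in short steps, Python scripts to look and compute and a tool call to move; the robot and the scene stay as the last step left them, time stands still between calls to the robot, and variables do not carry over. Pictures are saved under pics/ and viewed, at most 10 in all, crops included, and the job is handed in when it is done.

Besides the shell and the picture viewer there is one more tool, called after "Request:" by a JSON object that holds its "name" and its "arguments". step_arm: Moves the arm, as the interface text tells. Shift numbers are shares of 20 cm and turn numbers shares of 360 degrees, none past 1 either way. Its arguments: {"type":"object","properties":{"xyz":{"type":"array"},"yaw":{"type":"array"},"claw":{"type":"array"},"grip_force":{"type":"number"}},"required":["xyz","yaw","claw"]}

```bash
mkdir -p pics; python3 - <<'E'
from plant import status,cams
import cv2,numpy as np
np.set_printoptions(precision=4,suppress=True)
print(status.get_state())
for n in("top","scene"):
    p,d=cams.capture(n);cv2.imwrite(f"pics/{n}0.png",p);np.save(f"{n}0.npy",d)
    c=cams.calibration(n);print(n,c["mtx"],c["camera_from_world"])
print(cams.calibration("wrist"))
E
```

```text
{'time_s': 0.0, 'joints': array([ 82.7402,  20.5912,   0.6347,  -0.02  , -70.1361, -16.506 ]), 'qd': array([-0.0037, -0.0653,  0.0493,  0.0437,  0.0018,  0.0494]), 'joint_torque': array([  0.0005, -58.2713,  29.3043,   6.9973,   0.0068,  -0.0001]), 'tcp_pos': array([0.2719, 0.6173, 0.2396]), 'eef_rot': array([179.9059,  -0.0083, -23.7725]), 'contact_force': array([0.4085, 0.252 , 0.1888]), 'moment': array([-0.0369, -0.0422, -0.0035]), 'gripper_force': 0.0, 'gripper_width': 0.08749040771965363}
top [[377.4015   0.     318.4366]
 [  0.     377.4015 202.9768]
 [  0.       0.       1.    ]] [[-0.0168 -0.9991 -0.0389 -0.0761]
 [-0.991   0.0218 -0.1318  0.6355]
 [ 0.1326  0.0363 -0.9905  0.8879]
 [ 0.      0.      0.      1.    ]]
scene [[393.7799   0.     315.7973]
 [  0.     393.7799 200.0404]
 [  0.       0.       1.    ]] [[-0.7522 -0.6589 -0.003   0.3936]
 [-0.3637  0.4191 -0.8319  0.3371]
 [ 0.5494 -0.6247 -0.5549  0.5217]
 [ 0.      0.      0.      1.    ]]
{'mtx': array([[300.8468,   0.    , 323.9433],
       [  0.    , 300.8468, 197.6075],
       [  0.    ,   0.    ,   1.    ]]), 'T_tool_cam': array([[-0.0006, -0.9649, -0.2626,  0.0716],
       [ 1.    , -0.0004, -0.0009,  0.0001],
       [ 0.0008, -0.2626,  0.9649, -0.1445],
       [ 0.    ,  0.    ,  0.    ,  1.    ]])}
```

View pics/top0.png

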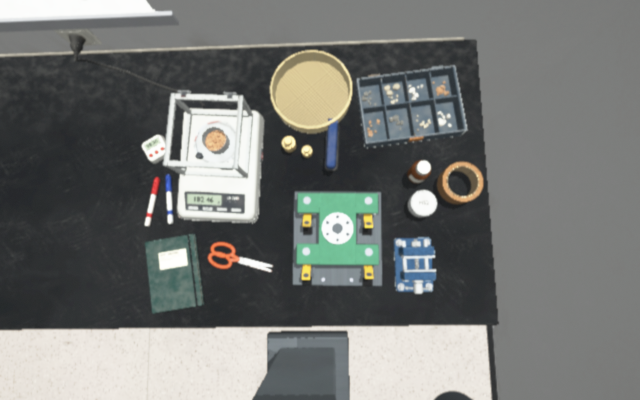

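View pics/scene0.png

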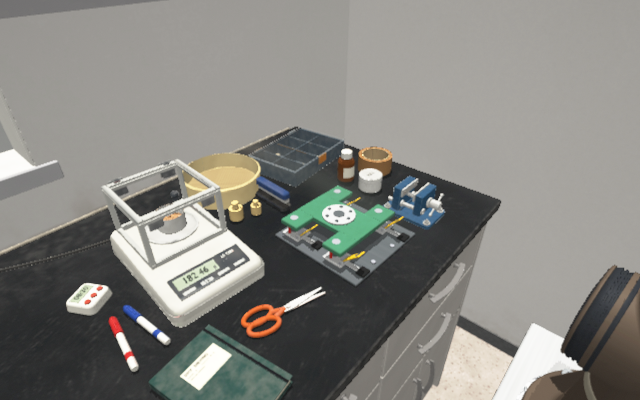

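The top view shows the green plate at px (297–382, 193–265), with bright spots near (308,201), (368,201), (304,252) and (368,252). The yellow leaves are at (307,221), (368,221), (306,272) and (369,272). Next I'll measure these.

```bash
cat > h.py <<'E'
import numpy as np,cv2
from plant import cams
np.set_printoptions(precision=4,suppress=True)
def ray(n,uv,z):
    c=cams.calibration(n);T=np.linalg.inv(c["camera_from_world"])
    d=T[:3,:3]@np.linalg.solve(c["mtx"],[uv[0],uv[1],1]);o=T[:3,3]
    return o+d*(z-o[2])/d[2]
def proj(n,p):
    c=cams.calibration(n);q=c["mtx"]@(c["camera_from_world"]@[*p,1])[:3];return q[:2]/q[2]
E
python3 - <<'E'
from h import *
for n,(x0,y0,x1,y1) in dict(top=(285,180,395,295),scene=(260,170,430,290)).items():
    p=cv2.imread(f"pics/{n}0.png")
    hsv=cv2.cvtColor(p,cv2.COLOR_BGR2HSV)
    g=cv2.inRange(hsv,(60,100,60),(90,255,255));g[:y0]=0;g[y1:]=0;g[:,:x0]=0;g[:,x1:]=0
    cs,_=cv2.findContours(g,cv2.RETR_EXTERNAL,cv2.CHAIN_APPROX_NONE);m=max(cs,key=cv2.contourArea)
    hull=cv2.fillPoly(np.zeros_like(g),[m],255)
    r=cv2.minAreaRect(np.array([ray(n,q[0],.048)[:2] for q in m],np.float32));print(n,"plate rect",r)
    w=((hull>0)&(g==0)).astype(np.uint8)
    k,_,st,ce=cv2.connectedComponentsWithStats(w)
    for s,c in zip(st[1:],ce[1:]):
        if s[4]>=6: print("  spot",c,s[4],ray(n,c,.048 if s[4]<150 else .052))
    yl=cv2.inRange(hsv,(20,140,120),(35,255,255));yl[:y0]=0;yl[y1:]=0;yl[:,:x0]=0;yl[:,x1:]=0
    k,_,st,ce=cv2.connectedComponentsWithStats(yl)
    for s,c in zip(st[1:],ce[1:]):
        if s[4]>=10: print("  yellow",c,s,ray(n,c,.04))
    if n=="top": a=cv2.resize(p[y0:y1,x0:x1],None,fx=5,fy=5,interpolation=cv2.INTER_CUBIC)
    cv2.imwrite(f"pics/crop.png",a)
E
```

```text
top plate rect ((0.5245400071144104, -0.1309431493282318), (0.19153057038784027, 0.07397305965423584), 89.09556579589844)
  spot [305.663  250.9022] 92 [ 0.5175 -0.056   0.048 ]
  yellow [306.5513 219.141 ] [303 214   9  13  78] [ 0.5947 -0.0585  0.04  ]
  yellow [367.4824 219.7882] [364 214   8  15  85] [ 0.5901 -0.2071  0.04  ]
  yellow [305.8586 271.8586] [302 265   9  16  99] [ 0.4675 -0.0552  0.04  ]
  yellow [367.9114 271.443 ] [364 266   9  14  79] [ 0.4662 -0.2039  0.04  ]
scene plate rect ((0.5690659880638123, -0.1277758777141571), (0.20066465437412262, 0.1798865795135498), 88.54150390625)
  spot [337.     190.5682] 44 [ 0.6382 -0.2114  0.048 ]
  spot [378.1304 210.3043] 46 [ 0.5136 -0.207   0.048 ]
  spot [293.8776 217.102 ] 49 [ 0.6417 -0.0607  0.048 ]
  spot [335.7833 241.0667] 60 [ 0.5179 -0.057   0.048 ]
  yellow [353.7826 200.6522] [347 197  13   8  23] [ 0.5867 -0.2123  0.04  ]
  yellow [394.3421 221.5263] [385 217  19  11  38] [ 0.4675 -0.2042  0.04  ]
  yellow [310.7333 228.3667] [302 224  16  11  30] [ 0.5925 -0.0625  0.04  ]
  yellow [354.3239 255.9296] [344 251  21  10  71] [ 0.4667 -0.0528  0.04  ]
```

View pics/crop.png

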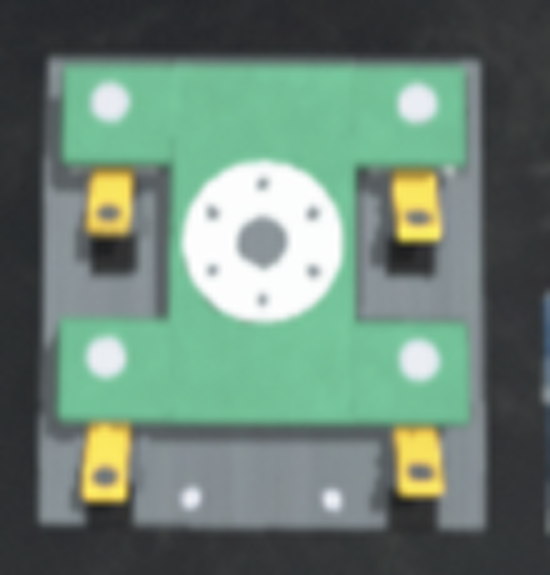

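```bash
cat >> h.py <<'E'
def R(yaw):
    c,s=np.cos(np.radians(yaw)),np.sin(np.radians(yaw));return np.array([[c,s,0],[s,-c,0],[0,0,-1]])
def share(cmd,yaw,tgt): return R(yaw).T@(np.array(tgt)-cmd)/.2
def after(cmd,yaw,sh): return np.array(cmd)+R(yaw)@np.array(sh)*.2
E
python3 - <<'E'
from h import *
for n,cp in dict(a=(106,357),b=(419,361),c=(110,102),d=(417,103)).items():
    print(n,ray("top",(cp[0]/5+285-.4,cp[1]/5+180-.4),.048))
S=dict(a=(.5179,-.057),b=(.5136,-.207),c=(.6417,-.0607),d=(.6382,-.2114))
B=dict(a=(-56,75),b=(-56,-75),c=(68,75),d=(68,-75))
P=np.array([S[k] for k in"abcd"]);Q=np.array([B[k] for k in"abcd"])/1e3
p=(P-P.mean(0))@[1,1j];q=(Q-Q.mean(0))@[1,1j];th=np.angle((p*q.conj()).sum());rt=np.exp(1j*th)
t=P.mean(0)@[1,1j]-rt*(Q.mean(0)@[1,1j]);print("origin",t,"yaw",np.degrees(th))
for k in"abcd":
    z=rt*complex(*B[k])/1e3+t; l=rt*complex(B[k][0]-70,B[k][1])/1e3+t
    print(k,z,"leaf flat",l)
yaw=-23.766
print(share([.272,.618,.241],yaw,[.5177,-.0567,.12]),(np.degrees(th)-90-yaw)/360)
E
```

```text
a [ 0.5172 -0.0563  0.048 ]
b [ 0.5128 -0.206   0.048 ]
c [ 0.6409 -0.0598  0.048 ]
d [ 0.6371 -0.2092  0.048 ]
origin (0.5718524602196144-0.13385319609232307j) yaw -1.6408307419759534
a (0.5180229711153113-0.057280445699185806j) leaf flat (0.44805167367748-0.05527606677628817j)
b (0.5137278734233878-0.20721894020882412j) leaf flat (0.4437565759855565-0.20521456128592647j)
c (0.6419721265766123-0.06083105979117591j) leaf flat (0.572000829138781-0.058826680868278275j)
d (0.6376770288846887-0.21076955430081423j) leaf flat (0.5677057314468575-0.20876517537791658j)
[2.4839 2.5923 0.605 ] -0.18854119650548876
```

Request:
{"name": "step_arm", "arguments": {"xyz": [[0.83,0.865,0.2],[0.83,0.865,0.2],[0.83,0.865,0.2],[0.83,0.865,0.2],[0.83,0.865,0.2],[0.83,0.865,0.2],[0.83,0.865,0.2],[0.83,0.865,0.2]], "yaw": [0,0,0,0,0,0,0,0], "claw": [1,1,1,1,1,1,1,1], "grip_force": 10}}

```text
time_s: 0.77
tcp_pos: [0.3547, 0.3906, 0.2005]
eef_rot: [180.0, 0.0, -23.9]
contact_force: [-0.5, 0.0, 0.3]
gripper_width: 0.0396
gripper_force: 0.0
```

Request:
{"name": "step_arm", "arguments": {"xyz": [[0.83,0.865,0.2],[0.83,0.865,0.2],[0.83,0.865,0.2],[0.83,0.865,0.2],[0.83,0.865,0.2],[0.83,0.865,0.2],[0.83,0.865,0.2],[0.83,0.865,0.2]], "yaw": [0,0,0,0,0,0,0,0], "claw": [1,1,1,1,1,1,1,1]}}

```text
time_s: 1.43
tcp_pos: [0.437, 0.1665, 0.1603]
eef_rot: [180.0, 0.0, -23.9]
contact_force: [0.0, 0.7, 0.6]
gripper_width: 0.0006
gripper_force: 0.0
```

Request:
{"name": "step_arm", "arguments": {"xyz": [[0.824,0.862,0.2],[0.824,0.862,0.2],[0.824,0.862,0.2],[0.824,0.862,0.2],[0.824,0.862,0.2],[0.824,0.862,0.2],[0.824,0.862,0.2],[0.824,0.862,0.2],[0.824,0.862,0.2],[0.824,0.862,0.2],[0.824,0.862,0.2],[0.824,0.862,0.2],[0.824,0.862,0.2]], "yaw": [-0.1885,-0.1885,-0.1885,-0.1885,-0.1885,-0.1885,-0.1885,-0.1885,-0.1885,-0.1885,-0.1885,-0.1885,-0.1885], "claw": [1,1,1,1,1,1,1,1,1,1,1,1,1]}}

```text
time_s: 2.52
tcp_pos: [0.5186, -0.0556, 0.1206]
eef_rot: [180.0, -0.0, 44.1]
contact_force: [-0.3, 0.3, 0.4]
gripper_width: 0.0004
gripper_force: 0.0
```

Request:
{"name": "step_arm", "arguments": {"xyz": [[0,0,0],[0,0,0],[0,0,0],[0,0,0],[0,0,0],[0,0,0],[0,0,0],[0,0,0],[0,0,0],[0,0,0],[0,0,0],[0,0,0],[0,0,0],[0,0,0],[0,0,0],[0,0,0],[0,0,0],[0,0,0],[0,0,0],[0,0,0]], "yaw": [0.377,0.377,0.377,0.377,0.377,0.377,0.377,0.377,0.377,0.377,0.377,0.377,0.377,0.377,0.377,0.377,0.377,0.377,0.377,0.377], "claw": [1,1,1,1,1,1,1,1,1,1,1,1,1,1,1,1,1,1,1,1]}}

```text
time_s: 4.18
tcp_pos: [0.5182, -0.0561, 0.1207]
eef_rot: [-180.0, 0.0, -92.0]
contact_force: [0.6, -0.9, -0.3]
gripper_width: 0.0003
gripper_force: 0.0
```

```bash
python3 - <<'E'
from h import *
from plant import status
s=status.get_state();print(s["time_s"],s["tcp_pos"],s["eef_rot"],s["contact_force"],s["joints"])
p,d=cams.capture("wrist");cv2.imwrite("pics/w1.png",p)
E
```

```text
4.1833 [ 0.5182 -0.0561  0.1207] [-179.9816    0.0055  -92.001 ] [ 0.6204 -0.9248 -0.258 ] [ 15.412   12.6702 -27.8205   0.0004 -49.4901 -17.4133]
```

View pics/w1.png

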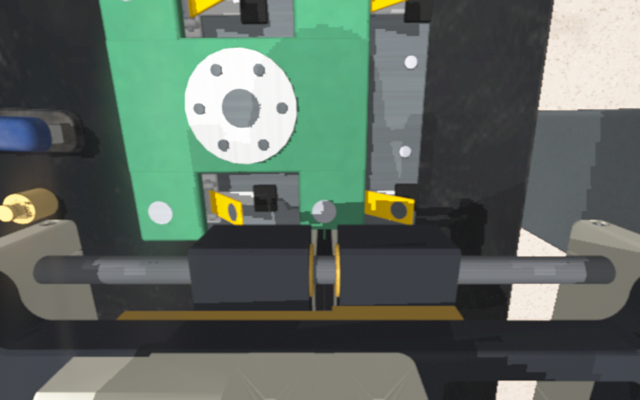

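The wrist view shows spot a at (324,211), directly ahead of the shut fingers (about 326,250). Leaf a is at (395,208), so the pose agrees with my measurements. Next I'll go down onto corner a.

Request:
{"name": "step_arm", "arguments": {"xyz": [[0,0,0.2],[0,0,0.27],[0,0,0.27],[0,0,0.27],[0,0,0.27]], "yaw": [0,0,0,0,0], "claw": [1,1,1,1,1]}}

```text
time_s: 4.65
tcp_pos: [0.5186, -0.0566, 0.0675]
eef_rot: [-179.9, -0.0, -91.5]
contact_force: [0.9, 0.4, 0.1]
gripper_width: 0.0004
gripper_force: 0.0
```

Request:
{"name": "step_arm", "arguments": {"xyz": [[0,0,0.01],[0,0,0.02],[0,0,0.025],[0,0,0.025],[0,0,0.025]], "yaw": [0,0,0,0,0], "claw": [1,1,1,1,1]}}

```text
time_s: 5.07
tcp_pos: [0.5182, -0.0568, 0.0622]
eef_rot: [-179.9, 0.0, -91.6]
contact_force: [-1.3, 1.4, 4.4]
gripper_width: 0.0002
gripper_force: 2.5
```

Request:
{"name": "step_arm", "arguments": {"xyz": [[0,0,0.005],[0,0,0.01],[0,0,0.01],[0,0,0.01]], "yaw": [0,0,0,0], "claw": [1,1,1,1]}}

```text
time_s: 5.4
tcp_pos: [0.5182, -0.0568, 0.0619]
eef_rot: [-179.9, -0.0, -91.6]
contact_force: [-8.1, 3.4, 25.1]
gripper_width: 0.0003
gripper_force: 12.7
```

Corner a doesn't move and the force climbs to 25 N, so foot a is sound. Next is b.

Request:
{"name": "step_arm", "arguments": {"xyz": [[0,0,-0.1],[0,0,-0.1],[0.2,0,-0.1],[0.4,0.001,-0.1],[0.6,0.002,-0.1],[0.75,0.003,-0.1],[0.75,0.003,-0.1],[0.75,0.003,-0.035],[0.75,0.003,-0.02],[0.75,0.003,-0.01],[0.75,0.003,-0.005],[0.75,0.003,-0.005],[0.75,0.003,-0.005]], "yaw": [0,0,0,0,0,0,0,0,0,0,0,0,0], "claw": [1,1,1,1,1,1,1,1,1,1,1,1,1]}}

```text
time_s: 6.48
tcp_pos: [0.5131, -0.2064, 0.0609]
eef_rot: [-180.0, -0.0, -91.6]
contact_force: [-0.4, 0.4, 0.8]
gripper_width: 0.0006
gripper_force: 0.4
```

Request:
{"name": "step_arm", "arguments": {"xyz": [[0,0,0.005],[0,0,0.01],[0,0,0.01],[0,0,0.01]], "yaw": [0,0,0,0], "claw": [1,1,1,1]}}

```text
time_s: 6.82
tcp_pos: [0.5132, -0.2067, 0.0587]
eef_rot: [-180.0, 0.0, -91.6]
contact_force: [-0.3, 1.0, 2.4]
gripper_width: 0.0006
gripper_force: 0.9
```

Corner b is giving way: 3.3 mm down at only 2.4 N. I'll press it right down.

Request:
{"name": "step_arm", "arguments": {"xyz": [[0,0,0.005],[0,0,0.01],[0,0,0.01],[0,0,0.01],[0,0,0.01]], "yaw": [0,0,0,0,0], "claw": [1,1,1,1,1]}}

```text
time_s: 7.23
tcp_pos: [0.5132, -0.2067, 0.0583]
eef_rot: [-179.9, -0.0, -91.6]
contact_force: [-5.4, 4.2, 19.1]
gripper_width: 0.0007
gripper_force: 9.3
```

Corner b bottomed out at about 4 mm with 19 N, so b is the soft one. Before working on leaf b I'll check the vise height to its right, and raise at the same time.

Request:
{"name": "step_arm", "arguments": {"xyz": [[0,0,-0.1],[0,0,-0.15],[0,0.15,-0.15],[0,0.325,-0.15],[0,0.325,-0.15],[0,0.325,-0.15]], "yaw": [0,0,0,0,0,0], "claw": [1,1,1,1,1,1]}}

```text
time_s: 7.73
tcp_pos: [0.4466, -0.205, 0.087]
eef_rot: [-180.0, 0.0, -91.7]
contact_force: [1.3, -0.6, 1.4]
gripper_width: 0.0005
gripper_force: 0.0
```

```bash
python3 - <<'E'
from h import *
d=np.load("top0.npy");c=cams.calibration("top");T=np.linalg.inv(c["camera_from_world"])
v,u=np.mgrid[230:295,384:445];z=d[230:295,384:445].ravel()
P=np.linalg.solve(c["mtx"],np.stack([u.ravel(),v.ravel(),np.ones(u.size)]))*z
W=(T[:3,:3]@P).T+T[:3,3];W=W[(z>0)&(W[:,2]>.02)]
print(W.min(0),W.max(0),np.percentile(W[:,2],[50,90,98]))
p,_=cams.capture("scene");cv2.imwrite("pics/s1.png",cv2.resize(p[150:310,230:450],None,fx=3,fy=3,interpolation=cv2.INTER_CUBIC))
E
```

```text
[ 0.4175 -0.3559  0.0202] [ 0.5413 -0.2819  0.0755] [0.0692 0.0732 0.0744]
```

View pics/s1.png

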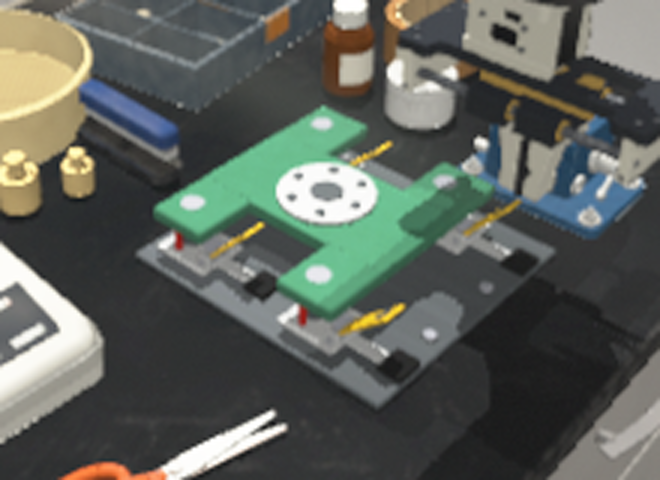

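The crop shows leaf b at (490,215), standing below and left of the finger blocks (520,160), with a clear path down. The vise tops out at 75 mm and starts at y −0.28, clear of the gripper body. I'll press in stages.

Request:
{"name": "step_arm", "arguments": {"xyz": [[0,0,0.06],[0,0,0.09],[0,0,0.12],[0,0,0.15],[0,0,0.18],[0,0,0.2],[0,0,0.2]], "yaw": [0,0,0,0,0,0,0], "claw": [1,1,1,1,1,1,1]}}

```text
time_s: 8.37
tcp_pos: [0.4327, -0.2045, 0.0416]
eef_rot: [178.3, 0.1, -91.9]
contact_force: [-28.8, -0.4, 4.0]
gripper_width: 0.0004
gripper_force: 14.8
```

Request:
{"name": "step_arm", "arguments": {"xyz": [[0,0,0.02],[0,0,0.04],[0,0,0.06],[0,0,0.075],[0,0,0.075]], "yaw": [0,0,0,0,0], "claw": [1,1,1,1,1]}}

```text
time_s: 8.78
tcp_pos: [0.449, -0.205, 0.031]
eef_rot: [-180.0, -0.0, -91.6]
contact_force: [0.3, 0.4, -0.6]
gripper_width: 0.0006
gripper_force: 0.0
```

There was a sideways push on the way down, then it released. I'll look before going further.

```bash
python3 - <<'E'
from h import *
p,_=cams.capture("scene");a=cv2.resize(p[160:280,280:450],None,fx=3.3,fy=3.3,interpolation=cv2.INTER_CUBIC)
w,_=cams.capture("wrist");b=cv2.resize(w[120:300,200:440],None,fx=2,fy=2)
h=max(a.shape[0],b.shape[0]);a=cv2.resize(a,(400,283));b=cv2.resize(b,(400,300))
cv2.imwrite("pics/s2.png",np.vstack([a,b]))
E
```

```text
(no output)
```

View pics/s2.png

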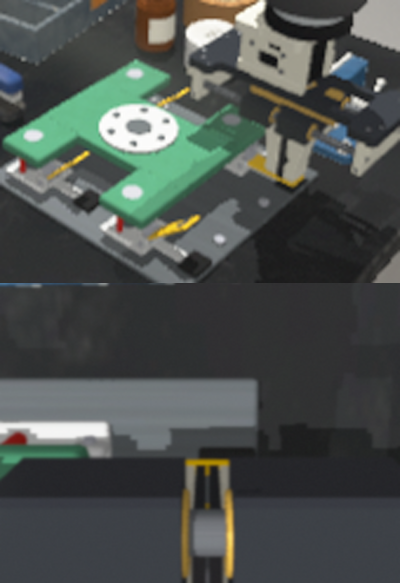

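The leaf now lies nearly flat under the fingertips: in the top half, yellow sits beneath the fingers at (275,170). I'll press it home and check the force.

Request:
{"name": "step_arm", "arguments": {"xyz": [[0,0.005,0.005],[0,0.01,0.01],[0,0.01,0.015],[0,0.01,0.015],[0,0.01,0.015]], "yaw": [0,0,0,0,0], "claw": [1,1,1,1,1]}}

```text
time_s: 9.3
tcp_pos: [0.4472, -0.205, 0.0297]
eef_rot: [-179.9, -0.0, -91.6]
contact_force: [-0.9, 1.6, 10.0]
gripper_width: 0.0002
gripper_force: 5.0
```

Request:
{"name": "step_arm", "arguments": {"xyz": [[0,0,0.005],[0,0,0.005],[0,0,0.005]], "yaw": [0,0,0], "claw": [1,1,1]}}

```text
time_s: 9.55
tcp_pos: [0.4473, -0.205, 0.0296]
eef_rot: [-179.8, -0.0, -91.6]
contact_force: [-4.0, 3.4, 22.1]
gripper_width: 0.0007
gripper_force: 10.9
```

Request:
{"name": "step_arm", "arguments": {"xyz": [[0,0,-0.1],[0,0,-0.2],[0,0,-0.4],[0,0,-0.6],[0,0,-0.8],[-0.3,0,-0.8],[-0.6,0,-0.8],[-0.9,0,-0.8],[-0.9,0,-0.8],[-0.9,0,-0.8],[-0.9,0,-0.8]], "yaw": [0,0,0,0,0,0,0,0,0,0,0], "claw": [1,1,1,1,1,1,1,1,1,1,1]}}

```text
time_s: 10.47
tcp_pos: [0.4513, -0.0221, 0.188]
eef_rot: [-179.9, 0.0, -91.4]
contact_force: [-0.7, -0.2, -0.2]
gripper_width: 0.0003
gripper_force: 0.0
```

```bash
python3 - <<'E'
from h import *
p,_=cams.capture("scene");t,_=cams.capture("top")
hsv=cv2.cvtColor(p,cv2.COLOR_BGR2HSV);g=cv2.inRange(hsv,(60,100,60),(90,255,255));g[:170]=0;g[290:]=0;g[:,:260]=0;g[:,430:]=0
m=max(cv2.findContours(g,cv2.RETR_EXTERNAL,cv2.CHAIN_APPROX_NONE)[0],key=cv2.contourArea)
print(cv2.minAreaRect(np.array([ray("scene",q[0],.048)[:2] for q in m],np.float32)))
a=cv2.resize(p[160:290,260:450],(600,410),interpolation=cv2.INTER_CUBIC)
b0=cv2.imread("pics/top0.png")
cv2.imwrite("pics/s3.png",a);s=np.hstack([x[120:300,280:440] for x in(b0,t)]);cv2.imwrite("pics/t3.png",cv2.resize(s,None,fx=2.4,fy=2.4,interpolation=cv2.INTER_CUBIC))
E
```

```text
((0.5695316791534424, -0.12830650806427002), (0.2017916589975357, 0.17901548743247986), 88.70317077636719)
```

View pics/s3.png

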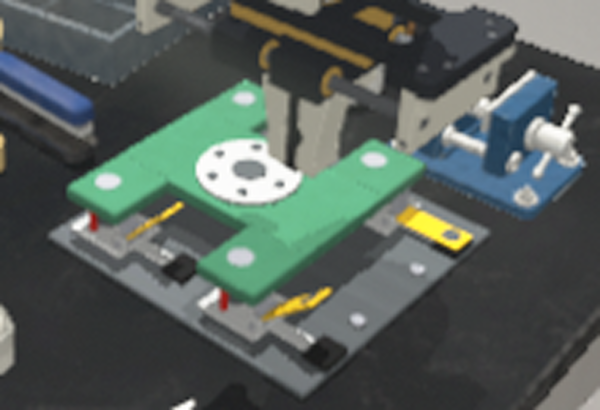

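View pics/t3.png

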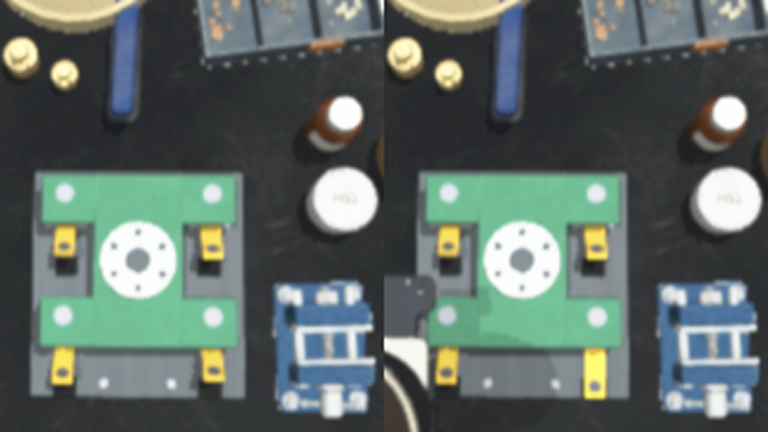

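Shim b lies flat at (435,228) in the scene crop and (595,375) in the right-hand top view. The other three shims still stand, the plate and its surroundings are unchanged, and the arm is clear.

```bash
python3 -c "
from plant import job;print(job.close_job())"
```

```text
the job is handed in; nothing more can be done
None
```

Corner b (near right) was the soft one: it sank about 4 mm, while a, the only other corner I pressed, held firm. Shim b is now pressed flat, the other three shims still stand, the plate and its surroundings show no movement, the arm is clear, and the job was handed in at about 10.5 s.

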